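# Lock the blue tool fixture with its quick-release pin

## Task

Pin the swivel head of the blue tool-clamping fixture: pinch both red buttons of the black-handled ball-lock pin and lift it out of the grey rack, then, keeping the buttons pressed, slide it down through the aligned holes inside the brass plate of the blue fixture until its collar sits on the brass. Let go so that the buttons spring out and the balls lock under the fork. Leave the pin with the blue buttons where it stands; the grey fixture is not in use.

Things in the scene. Friction and masses are not known exactly. Their poses are not given: they have to be found in the camera images.
- red_pin_center (a point): Loose ball-lock pin, 170 g, upright in the rack: black handle (34 mm along y), red buttons on two sides. Point: on its axis, mid-height of the buttons (28 mm tall, 22 wide), where to grip; 34 mm above the underside of its 44 mm steel collar, 119 mm above the table. z up; x runs through both buttons: close the fingers along x. Shank 15 mm thick, tip (tapered to 4 mm) 114 mm below this point
- button (a joint): Travel of the two linked buttons: 0 m out (40 mm over both, balls out to 29 mm span along x, locked) to 0.007 m pressed (26 mm over both, balls inside the shank). A pinch of 4 N or more presses them fully; they spring back on release. The balls sit 89 mm below red_pin_center
- blue_hole (a point): Mouth centre of the vertical 25 mm hole in the fixed blue fixture, in the top of its 56 mm square brass plate, 100 mm above the table. It runs 40 mm through plate, fork and tongue, free below. z up; along x a head 97 mm high lies at -74 mm, a steel knob 124 mm high at +92 mm. Pin home: red_pin_center 34 mm above this point, any turn about its axis. A like fixture painted grey stands near
- blue_pin_center (a point): Wrong pin, leave alone: white handle, blue buttons, same size above the collar, but its 28 mm shank is too thick. It stands in the rack's other hole, 80 mm from the red-buttoned pin. Point: on its axis, 34 mm above its collar's underside; its top is 137 mm above the table; z up

How it is judged (in metres and radians):
On the way, in this order (a step that is already met when the one before it is completed fails the run):
1. the red-buttoned pin is lifted out of the rack with its buttons pressed (height (world z) of red_pin_center above 0.18 m and value of joint button above 0.004 m), for 0.1 s.
2. with its buttons pressed the pin is slid down the blue fixture's hole, its collar within 15 mm of the brass (z of red_pin_center in the frame of blue_hole between 0.02 and 0.049 m and horizontal distance between red_pin_center and blue_hole below 0.01 m and value of joint button above 0.004 m and angle between red_pin_center's own z axis and vertical below 0.175 rad), for 0.1 s.
At the end, for the whole second after the job is handed in: The red-buttoned pin stands in the blue fixture's hole: collar within 8 mm of the brass, axis within 10 mm of the hole's and 10 degrees of upright, buttons sprung out to within 1.5 mm (balls locked), at rest; the blue-buttoned pin is still in the rack (z of red_pin_center in the frame of blue_hole between 0.024 and 0.042 m and horizontal distance between red_pin_center and blue_hole below 0.01 m and angle between red_pin_center's own z axis and vertical below 0.175 rad and value of joint button below 0.0015 m and linear speed of red_pin below 0.01 m/s); the robot touches nothing.
It fails at once if the blue-buttoned pin is moved more than 30 mm (distance of blue_pin_center from where it was at the start of the episode above 0.03 m).
It also fails if it takes over 48 s, if anything falls off the work surface, if the arm or the gripper's body presses on something with over 40 N, if the wrist force passes 120 N, or if a joint passes its speed limit or range.

## Robot

A 6-joint arm with a two-finger parallel gripper is mounted at the origin on the work surface. World frame = base frame: x ahead of the robot, y to its left, z up, the work surface at z = 0. Lengths are in mm, angles in degrees, forces in N, time in s.
With the tool pointing down it reaches from about 300 to 850 mm from the base axis. Payload 4.2 kg.
Tool frame: the origin (TCP) lies at the very end of the fingers, on their centre line; the grasp point (between the pads) lies 19 mm behind it; z points along the fingers, y is the line along which they close (so a half turn about z gives the same grasp; the last joint's range is limited). The gripper opens to 91 mm and grips with 3 to 60 N. Pads are 32 mm wide; open, the fingers measure 118 mm over their backs; the gripper's body (76 mm by 178 mm) begins 60 mm behind the grasp point.
Start: joints at [69.557, 18.312, 89.639, -0, 72.044, -1.146], TCP at [190.022, 542.711, 213.976] pointing down, gripper open.
Joint ranges: [-177.97, 177.97], [-48.28, 115.42], [12.27, 149.76], [-77.06, 257.06], [2.81, 150.46], [-146.56, 146.56]. Speed limits (degrees/s): [147.25, 147.25, 180, 180, 180, 180].

## Interface

Orientations are given as [roll, pitch, yaw] about the fixed x, y, z axes, in that order (R = Rz(yaw) Ry(pitch) Rx(roll)).
In Python, from workcell import * gives the robot as it stands.
- The arm moves only by the tool move_arm, never from a script. Its argument "motion" is a list of rows, each a list of 3 entries, a list of its own where there are three numbers: the finger opening in mm, from 0 to 91.2, then the shift along the world's x, y, z in units of 25 mm (1.0 is 25 mm), then the turn, a rotation vector about the world's x, y, z in units of 4 degrees (1.0 is 4 degrees). In form: [[grip, [x, y, z], [ax, ay, az]], ...]. A call has 1 to 20 rows; each row shifts and turns the commanded pose from where the row before left it; what a row does not reach is not made up. A row lasts 1/12 s, in which the tool goes at most 41.7 mm and 7.16 degrees, less where a joint would pass 70% of its speed; a pose out of reach is approached as far as the arm can. A call with a number of a shift or a turn outside -1 to 1 is refused whole. A call with a gripper value outside its range is refused whole. The fingers move at their own pace and stop on an object; "grip_force" is the grip in N (left out, the last holds). Time passes only in rows, so rows that do not move let the fingers close. It gives the time, the measured TCP pose, the force, the opening and the grip force at its end, in the units of the state.
- state(): the state, without advancing time (a new reading comes with each control period).
- grab_frame(name): name is "side" or "top" or "wrist"; returns the picture (384x512x3 uint8, blue, green, red); there is no depth.
- camera_info(name): a dict with "fx", "fy", "cx", "cy" (pixels), "k1" (the pictures are not rectified: a ray, as slopes to the right and down, at radius r is drawn at 1 + k1 r^2 times it, then the intrinsics apply), "rvec" (rotation vector, rad) and "tvec" (3), from world to camera coordinates, as OpenCV has them. Camera axes: x right, y down, z forward; pixel columns grow to the right and rows downward; lengths in mm; the calibration is good to about 2 mm. A picture is of the moment at which its call begins: read the wrist's pose just before it. camera_info takes no time and is no camera call; for the wrist camera it gives the pose at the moment of the call.
- job_done(): hands the job in; it is judged then, once.
The state is a dict: "time_s": time; "qpos": joint angles; "qvel": joint speeds; "effort": joint torques, N m; "ee_pos": TCP position; "ee_rot": TCP orientation; "force": force on the tool from outside, world axes, zero at the start; "torque": the same for the moment, N m; "gripper_width": finger opening in mm; "gripper_force": force on a finger pad.
Only numpy, scipy, OpenCV 4.12 (cv2) and the standard library are available. Lean on these libraries where they do the work, as an engineer would, in place of code of your own. Each camera call takes 0.05 s, during which the arm holds its last target. There are 200 camera calls.

## Working session

There is one attempt and no reset: what is moved stays moved. The work goes in short steps, Python scripts to look and compute and a tool call to move; the robot and the scene stay as the last step left them, time stands still between calls to the robot, and variables do not carry over. Pictures are saved under pics/ and viewed, at most 10 in all, crops included, and the job is handed in when it is done.

Besides the shell and the picture viewer there is one more tool, called as name([rows], argument=value, ...), one row to a line, values as JSON. move_arm: Moves the arm, as the interface text tells. Shifts and turns lie within -1 to 1; 1 stands for 25 mm of shift or 4 degrees of turn. Its arguments: {"type":"object","properties":{"motion":{"type":"array","items":{"type":"array"}},"grip_force":{"type":"number"}},"required":["motion"]}

```bash
mkdir -p pics
cat > h.py <<'E'
from workcell import *
import numpy as np, cv2
def ray(info,u,v):
    x=(u-info["cx"])/info["fx"]; y=(v-info["cy"])/info["fy"]; k=info["k1"]
    a,b=x,y
    for _ in range(20):
        s=1+k*(a*a+b*b); a,b=x/s,y/s
    R,_=cv2.Rodrigues(np.array(info["rvec"],float)); t=np.array(info["tvec"],float).ravel()
    return -R.T@t, R.T@np.array([a,b,1.])
def onplane(info,u,v,z):
    c,d=ray(info,u,v); return c+d*(z-c[2])/d[2]
def blobs(img,lo,hi,amin=25):
    m=cv2.inRange(cv2.cvtColor(img,cv2.COLOR_BGR2HSV),np.array(lo),np.array(hi))
    n,_,s,c=cv2.connectedComponentsWithStats(m)
    return [(s[i].tolist(),c[i].round(1).tolist()) for i in range(1,n) if s[i][4]>=amin]
E
python3 - <<'E'
from h import *
s=state();print(s["time_s"],s["ee_pos"],s["ee_rot"])
a=[]
for n in ("top","side","wrist"):
    f=grab_frame(n);cv2.imwrite(f"pics/{n}0.png",f);i=camera_info(n);c,d=ray(i,256,192);print(n,i,c.round(),d.round(2))
    print("red",blobs(f,(0,130,70),(6,255,255)),"\nblue",blobs(f,(100,130,50),(125,255,255)))
E
```

```text
0.0 [189.85201609 542.21520762 213.09805555] [-1.79895675e+02 -1.71632736e-03  1.60702022e+02]
top {'fx': 473.1255487125133, 'fy': 473.1255487125133, 'cx': 257.4767688765101, 'cy': 187.45152744504526, 'k1': -0.12120697194659308, 'rvec': array([ 2.08644487, -2.15296806,  0.16501751]), 'tvec': array([  2.77998248, 555.60001524, 989.16103511])} [ 373.  -33. 1071.] [ 0.17  0.02 -0.99]
red [([0, 26, 79, 108, 5416], [39.8, 79.3]), ([393, 108, 83, 39, 948], [434.8, 126.4]), ([373, 193, 11, 8, 50], [378.2, 196.1]), ([365, 204, 12, 10, 82], [370.2, 208.7])] 
blue [([93, 31, 129, 66, 7190], [158.2, 63.4]), ([197, 118, 68, 116, 2880], [235.9, 171.9]), ([223, 169, 10, 8, 54], [227.8, 172.8]), ([332, 184, 11, 5, 39], [337.0, 185.8]), ([329, 198, 12, 7, 66], [334.2, 201.0]), ([438, 243, 74, 54, 1847], [476.5, 269.8])]
side {'fx': 421.59649293940646, 'fy': 421.59649293940646, 'cx': 255.8397065205751, 'cy': 189.4004847347544, 'k1': -0.06247618705318337, 'rvec': array([ 2.09166782, -0.08468075,  0.06674078]), 'tvec': array([-518.03556443,  135.25521716,  875.96522987])} [ 448. -734.  561.] [ 0.08  0.
[... 347 characters left out ...]
1, 132.0]), ([344, 158, 88, 62, 3200], [385.2, 189.6]), ([277, 190, 64, 69, 1694], [317.2, 219.9]), ([236, 193, 30, 8, 42], [249.4, 197.8]), ([261, 213, 38, 8, 148], [278.3, 217.0]), ([233, 214, 8, 11, 34], [236.6, 219.0]), ([280, 226, 9, 5, 36], [284.1, 228.2]), ([230, 228, 16, 7, 52], [238.2, 231.8]), ([251, 233, 18, 24, 112], [259.8, 240.1])]
wrist {'fx': 269.26680766317736, 'fy': 269.26680766317736, 'cx': 256.13181427198947, 'cy': 186.72266529691578, 'k1': -0.02669066470094995, 'rvec': array([-2.39533291, -1.6995792 , -0.20411754]), 'tvec': array([-575.70071294,  -28.5225829 ,  389.84818434])} [129. 566. 384.] [ 0.24 -0.09 -0.97]
red [] 
blue [([317, 133, 167, 97, 7813], [395.1, 178.4])]
```

View pics/top0.png

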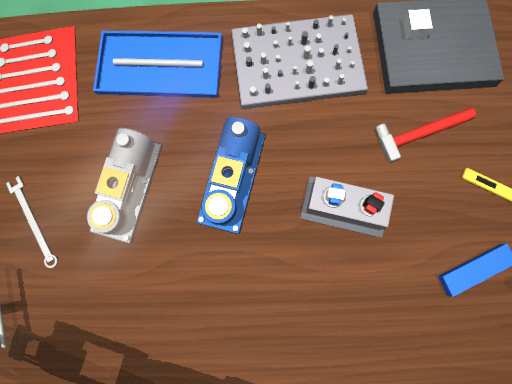

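View pics/side0.png

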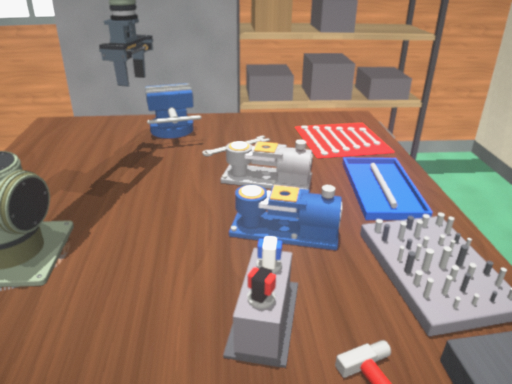

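The top view shows the red pin at about (374,203), with its buttons at (378,196) and (370,209). The blue pin is at (335,194), the blue fixture's hole at (228,172), its head at (218,206) and its knob at (238,128). The side view agrees.

Run:
```python
from h import *
i=camera_info("top")
P=lambda u,v,z:onplane(i,u,v,z).round(1)
a,b=P(378.2,196.1,128),P(370.2,208.7,128)
print("btn",a,b,(a+b)/2,np.linalg.norm(a-b),np.degrees(np.arctan2(*(a-b)[1::-1])))
c=(P(337,185.8,128)+P(334.2,201,128))/2;print("bluepin",c,np.linalg.norm(c-(a+b)/2))
f=cv2.imread("pics/top0.png")
br=blobs(f,(18,140,140),(32,255,255),100);print(br)
h=P(228,172,100);k=P(238,128,124);g=P(218,206,97);print("hole",h,"knob",k,np.linalg.norm((k-h)[:2]),"head",g,np.linalg.norm((g-h)[:2]),np.degrees(np.arctan2(*(k-g)[1::-1])))
gr=f[150:195,205:250].astype(int).sum(2);
m=(gr<230).astype(np.uint8);n,_,s,cc=cv2.connectedComponentsWithStats(m);print([(s[j].tolist(),cc[j]+[205,150]) for j in range(1,n) if s[j][4]>8])
i2=camera_info("side")
for uv in ((252,275.4),(269,283.5)): print(onplane(i2,*uv,119).round(1))
```

```text
btn [ 515.4 -259.6  128. ] [ 490.4 -241.5  128. ] [ 502.9  -250.55  128.  ] 30.864380764888203 -35.904538409975224
bluepin [ 523.9 -173.4  128. ] 79.95700407093805
[([462, 168, 50, 34, 552], [487.5, 183.7])]
hole [581.3  45.4 100. ] knob [669.3  20.9 124. ] 91.34686639398201 head [510.4  67.8  97. ] 74.35435427733871 -16.44418579148877
[([39, 4, 6, 17, 41], array([247.26829268, 162.24390244])), ([18, 19, 9, 6, 16], array([226.4375, 170.5625])), ([36, 25, 3, 7, 9], array([242.11111111, 178.        ]))]
[ 491.7 -236.5  119. ]
[ 515.9 -256.7  119. ]
```

move_arm([
  [80, [0.368, -0.93, 0], [0, 0, -0.79]],
  [80, [0.368, -0.93, 0], [0, 0, -0.79]],
  [80, [0.368, -0.93, 0], [0, 0, -0.79]],
  [80, [0.368, -0.93, 0], [0, 0, -0.79]],
  [80, [0.368, -0.93, 0], [0, 0, -0.79]],
  [80, [0.368, -0.93, 0], [0, 0, -0.79]],
  [80, [0.368, -0.93, 0], [0, 0, -0.79]],
  [80, [0.368, -0.93, 0], [0, 0, -0.79]],
  [80, [0.368, -0.93, 0], [0, 0, -0.79]],
  [80, [0.368, -0.93, 0], [0, 0, -0.79]],
  [80, [0.368, -0.93, 0], [0, 0, -0.79]],
  [80, [0.368, -0.93, 0], [0, 0, -0.79]],
  [80, [0.368, -0.93, 0], [0, 0, -0.79]],
  [80, [0.368, -0.93, 0], [0, 0, -0.79]],
  [80, [0.368, -0.93, 0], [0, 0, -0.79]],
  [80, [0.368, -0.93, 0], [0, 0, -0.79]],
  [80, [0.368, -0.93, 0], [0, 0, -0.79]],
])

```text
time_s: 1.57
ee_pos: [346.4, 146.2, 213.9]
ee_rot: [-180.0, 0.0, 106.8]
force: [0.8, -0.0, 0.2]
gripper_width: 79.6
gripper_force: 0.0
```

move_arm([
  [80, [0.368, -0.93, 0], [0, 0, -0.79]],
  [80, [0.368, -0.93, 0], [0, 0, -0.79]],
  [80, [0.368, -0.93, 0], [0, 0, -0.79]],
  [80, [0.368, -0.93, 0], [0, 0, -0.79]],
  [80, [0.368, -0.93, 0], [0, 0, -0.79]],
  [80, [0.368, -0.93, 0], [0, 0, -0.79]],
  [80, [0.368, -0.93, 0], [0, 0, -0.79]],
  [80, [0.368, -0.93, 0], [0, 0, -0.79]],
  [80, [0.368, -0.93, 0], [0, 0, -0.79]],
  [80, [0.368, -0.93, 0], [0, 0, -0.79]],
  [80, [0.368, -0.93, 0], [0, 0, -0.79]],
  [80, [0.368, -0.93, 0], [0, 0, -0.79]],
  [80, [0.368, -0.93, 0], [0, 0, -0.79]],
  [80, [0.368, -0.93, 0], [0, 0, -0.79]],
  [80, [0.368, -0.93, 0], [0, 0, -0.79]],
  [80, [0.368, -0.93, 0], [0, 0, -0.79]],
  [80, [0.368, -0.93, 0], [0, 0, -0.79]],
  [80, [0, 0, 0], [0, 0, 0]],
  [80, [0, 0, 0], [0, 0, 0]],
])

```text
time_s: 3.15
ee_pos: [502.7, -248.4, 213.2]
ee_rot: [-179.9, 0.0, 53.2]
force: [0.2, 0.8, -0.8]
gripper_width: 80.0
gripper_force: 0.0
```

Run:
```python
from h import *
s=state();i=camera_info("wrist");f=grab_frame("wrist");cv2.imwrite("pics/w1.png",f)
print(s["time_s"],s["ee_pos"].round(1),s["ee_rot"].round(2),s["qpos"].round(1))
for b,c in blobs(f,(0,130,70),(6,255,255)): print(b,c,onplane(i,*c,119).round(1),onplane(i,*c,130).round(1))
```

```text
3.15 [ 502.7 -248.4  213.2] [-179.91    0.     53.2 ] [-27.5  17.1  91.5   0.   71.5   9.3]
[382, 145, 90, 68, 1792] [423.5, 180.0] [ 646.1 -342.7  119. ] [ 641.9 -336.6  130. ]
[269, 177, 10, 26, 221] [273.2, 190.2] [ 517.1 -259.6  119. ] [ 518.2 -256.9  130. ]
[239, 179, 11, 25, 216] [243.6, 191.9] [ 491.9 -242.9  119. ] [ 494.  -240.9  130. ]
```

View pics/w1.png

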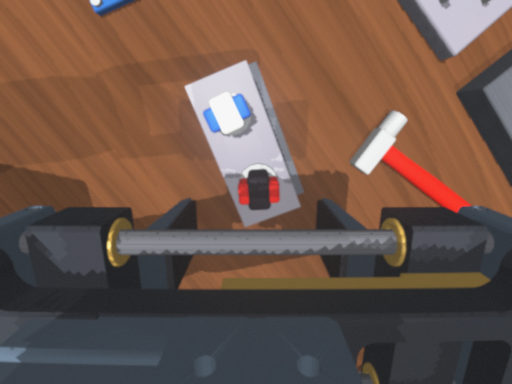

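The wrist view shows the red pin between the fingers, with its buttons at (243,192) and (273,190). That puts the pin at about (505,-250), with the button axis near -34.5°.

move_arm([
  [80, [0.1, -0.05, -0.6], [0, 0, 0.4]],
  [80, [0, 0, -0.9], [0, 0, 0]],
  [80, [0, 0, -0.9], [0, 0, 0]],
  [80, [0, 0, -0.9], [0, 0, 0]],
  [80, [0, 0, -0.8], [0, 0, 0]],
  [80, [0, 0, -0.4], [0, 0, 0]],
  [80, [0, 0, 0], [0, 0, 0]],
  [20, [0, 0, 0], [0, 0, 0]],
  [20, [0, 0, 0], [0, 0, 0]],
  [20, [0, 0, 0], [0, 0, 0]],
  [20, [0, 0, 0], [0, 0, 0]],
  [20, [0, 0, 0], [0, 0, 0]],
  [20, [0, 0, 0], [0, 0, 0]],
  [20, [0, 0, 0], [0, 0, 0]],
  [20, [0, 0, 0], [0, 0, 0]],
], grip_force=25)

```text
time_s: 4.45
ee_pos: [505.3, -249.1, 101.8]
ee_rot: [180.0, -0.0, 54.9]
force: [-0.3, 0.5, 2.1]
gripper_width: 29.6
gripper_force: 1.7
```

move_arm([
  [15, [0, 0, 0], [0, 0, 0]],
  [15, [0, 0, 0], [0, 0, 0]],
  [15, [0, 0, 0], [0, 0, 0]],
  [15, [0, 0, 0], [0, 0, 0]],
])

```text
time_s: 4.78
ee_pos: [505.5, -249.1, 102.0]
ee_rot: [180.0, -0.0, 54.9]
force: [-1.5, 1.1, 5.6]
gripper_width: 23.4
gripper_force: 25.0
```

move_arm([
  [15, [0, 0, 0.3], [0, 0, 0]],
  [15, [0, 0, 0.5], [0, 0, 0]],
  [15, [0, 0, 0.8], [0, 0, 0]],
  [15, [0, 0, 0.8], [0, 0, 0]],
  [15, [0, 0, 0.8], [0, 0, 0]],
  [15, [0, 0, 0.8], [0, 0, 0]],
  [15, [0, 0, 0.8], [0, 0, 0]],
  [15, [0, 0, 0.6], [0, 0, 0]],
  [15, [0, 0, 0.4], [0, 0, 0]],
  [15, [0, 0, 0], [0, 0, 0]],
])

```text
time_s: 5.62
ee_pos: [506.2, -249.5, 248.4]
ee_rot: [179.8, -0.0, 54.9]
force: [0.1, 0.0, -2.4]
gripper_width: 23.5
gripper_force: 25.0
```

Run:
```python
from h import *
s=state();f=grab_frame("side");cv2.imwrite("pics/s2.png",cv2.resize(f[90:330,170:390],None,fx=2.4,fy=2.4))
print(s["time_s"],s["ee_pos"].round(1),s["force"].round(1),s["gripper_width"])
```

```text
5.6167 [ 506.2 -249.5  248.4] [ 0.1  0.  -2.4] 23.49289828098552
```

View pics/s2.png

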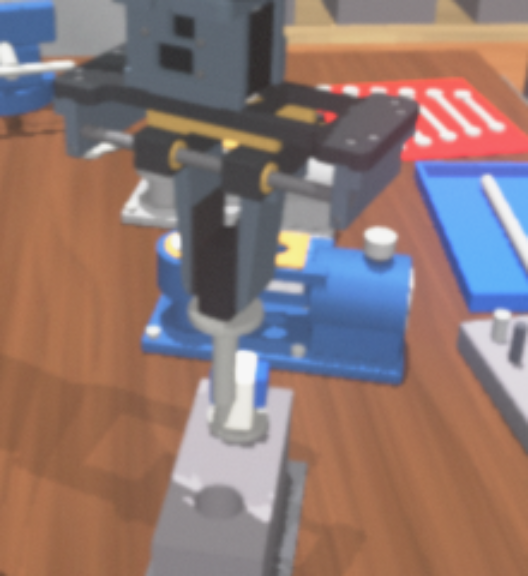

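The pin is out of the rack and hangs upright in the fingers. Next I move close to the hole and take a wrist look.

move_arm([
  [15, [0.2, 0.4, 0], [0, 0, 0]],
  [15, [0.2, 0.8, 0], [0, 0, 0]],
  [15, [0.2, 0.8, 0], [0, 0, 0]],
  [15, [0.2, 0.8, 0], [0, 0, 0]],
  [15, [0.2, 0.8, 0], [0, 0, 0]],
  [15, [0.2, 0.8, 0], [0, 0, 0]],
  [15, [0.2, 0.8, 0], [0, 0, 0]],
  [15, [0.2, 0.8, 0], [0, 0, 0]],
  [15, [0.2, 0.8, 0], [0, 0, 0]],
  [15, [0.2, 0.8, 0], [0, 0, 0]],
  [15, [0.2, 0.8, 0], [0, 0, 0]],
  [15, [0, 0.8, 0], [0, 0, 0]],
  [15, [0, 0.3, 0], [0, 0, 0]],
  [15, [0, 0, 0], [0, 0, 0]],
  [15, [0, 0, 0], [0, 0, 0]],
  [15, [0, 0, 0], [0, 0, 0]],
])

```text
time_s: 7.0
ee_pos: [560.1, -12.3, 246.0]
ee_rot: [-180.0, 0.1, 54.8]
force: [-0.5, -0.3, -2.0]
gripper_width: 23.8
gripper_force: 25.0
```

Run:
```python
from h import *
s=state();i=camera_info("wrist");f=grab_frame("wrist");cv2.imwrite("pics/w3.png",f)
print(s["time_s"],s["ee_pos"].round(1),s["ee_rot"].round(2))
for b,c in blobs(f,(18,100,100),(32,255,255)): print(b,c,onplane(i,*c,100).round(1))
R,_=cv2.Rodrigues(i["rvec"])
p,_=cv2.projectPoints(np.array([[581.3,45.4,100]]),i["rvec"],i["tvec"],np.array([[i["fx"],0,i["cx"]],[0,i["fy"],i["cy"]],[0,0,1]]),np.array([i["k1"],0,0,0]));print(p.ravel())
```

```text
7.0 [560.1 -12.3 246. ] [-1.7998e+02  6.0000e-02  5.4840e+01]
[214, 93, 60, 61, 1907] [243.4, 123.5] [586.5  48.9 100. ]
[163, 122, 46, 46, 520] [187.3, 143.6] [519.6  68.2 100. ]
[204, 219, 10, 48, 266] [207.3, 242.4] [462.1 -44.6 100. ]
[299, 219, 11, 47, 289] [305.0, 241.2] [ 565.2 -115.3  100. ]
[114, 274, 280, 15, 3165] [262.5, 282.2] [ 486.9 -132.7  100. ]
[403, 360, 18, 14, 225] [411.4, 366.9] [ 585.4 -380.2  100. ]
[241.48237166 128.71840005]
```

View pics/w3.png

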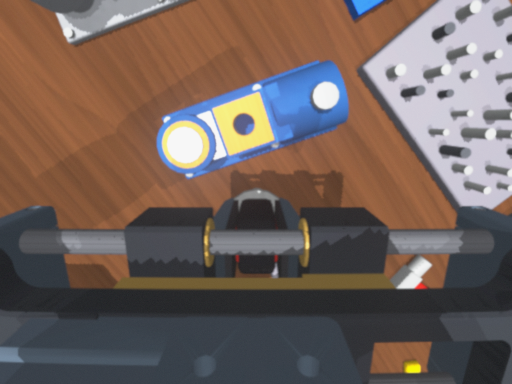

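The wrist view shows the hole at (244,124) in the brass plate, about (586,48). The top estimate was (581,45), so I'll refine that from the saved top picture.

Run:
```python
from h import *
i=camera_info("top");f=cv2.imread("pics/top0.png")
print(f[172,218],f[160,228])
for s in (80,110):
  m=cv2.inRange(cv2.cvtColor(f,cv2.COLOR_BGR2HSV),(15,s,80),(35,255,255))[140:195,200:255]
  n,l,st,c=cv2.connectedComponentsWithStats(m)
  for k in range(1,n):
    if st[k][4]>60:
      (cx,cy),wh,a=cv2.minAreaRect(np.argwhere(l==k)[:,::-1].astype(np.float32)); cx+=200;cy+=140
      print(st[k],(cx,cy),wh,a,onplane(i,cx,cy,100).round(1), onplane(i,*(c[k]+[200,140]),100).round(1))
i=camera_info("wrist");f=cv2.imread("pics/w3.png")
m=cv2.inRange(cv2.cvtColor(f,cv2.COLOR_BGR2HSV),(18,100,100),(32,255,255))[85:160,210:280]
n,l,st,c=cv2.connectedComponentsWithStats(m);k=1+st[1:,4].argmax()
(cx,cy),wh,a=cv2.minAreaRect(np.argwhere(l==k)[:,::-1].astype(np.float32));cx+=210;cy+=85
print((cx,cy),wh,a,onplane(i,cx,cy,100).round(1))
```

```text
[143 245 254] [137 241 254]
[ 11  16  33  32 590] (227.0248966217041, 171.4066390991211) (26.53925132751465, 26.281591415405273) 14.931416511535645 [582.7  47.4 100. ] [582.8  47.4 100. ]
[ 14  17  29  25 313] (227.9543571472168, 168.42116165161133) (25.508602142333984, 19.646774291992188) 14.931416511535645 [589.   45.3 100. ] [593.3  45.2 100. ]
(243.69192504882812, 123.81090545654297) (48.963783264160156, 47.87235641479492) 70.20112609863281 [586.8  48.2 100. ]
```

move_arm([
  [15, [0.15, 0.4, 0], [0, 0, 0]],
  [15, [0.3, 0.7, 0], [0, 0, 0]],
  [15, [0.3, 0.7, 0], [0, 0, 0]],
  [15, [0.25, 0.6, 0], [0, 0, 0]],
  [15, [0, 0, -0.5], [0, 0, 0]],
  [15, [0, 0, -0.6], [0, 0, 0]],
  [15, [0, 0, -0.4], [0, 0, 0]],
  [15, [0, 0, 0], [0, 0, 0]],
  [15, [0, 0, 0], [0, 0, 0]],
  [15, [0, 0, 0], [0, 0, 0]],
])

```text
time_s: 7.88
ee_pos: [585.9, 48.3, 209.7]
ee_rot: [179.9, -0.1, 54.8]
force: [-0.1, -0.3, -2.0]
gripper_width: 23.2
gripper_force: 25.0
```

Run:
```python
from h import *
s=state();f=grab_frame("side");g=grab_frame("wrist")
print(s["time_s"],s["ee_pos"].round(1),s["force"].round(1),s["gripper_width"])
i=camera_info("side")
K=np.array([[i["fx"],0,i["cx"]],[0,i["fy"],i["cy"]],[0,0,1]])
x,y,z=s["ee_pos"]
p,_=cv2.projectPoints(np.array([[584.8,47.8,100],[x,y,z+17-114],[x,y,z+17-34]]),i["rvec"],i["tvec"],K,np.array([i["k1"],0,0,0]));print(p.reshape(-1,2).round(1))
cv2.imwrite("pics/s4.png",np.hstack([cv2.resize(f[130:250,220:350],None,fx=3,fy=3,interpolation=cv2.INTER_CUBIC),cv2.resize(g[90:210,190:320],None,fx=3,fy=3)]))
```

```text
7.8833 [585.9  48.3 209.7] [-0.1 -0.3 -2. ] 23.224972847031328
[[284.1 191.9]
 [284.9 186.7]
 [286.7 153. ]]
```

View pics/s4.png

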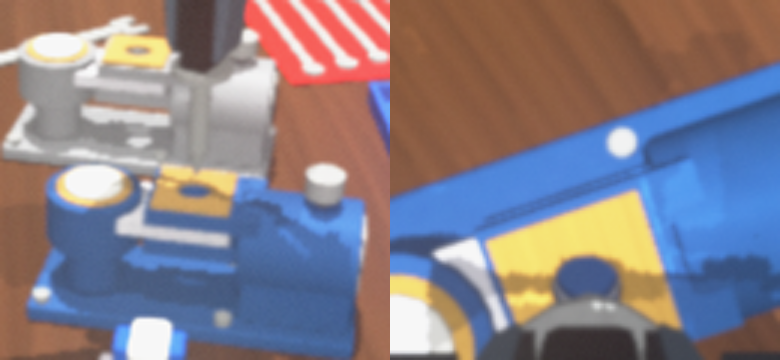

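Run:
```python
from h import *
f=grab_frame("side");g=grab_frame("wrist")
cv2.imwrite("pics/s5.png",np.hstack([cv2.resize(f[145:205,265:310],None,fx=8,fy=8,interpolation=cv2.INTER_CUBIC),cv2.resize(g[160:210,220:270],(400,480),interpolation=cv2.INTER_CUBIC)]))
hs=cv2.cvtColor(f,cv2.COLOR_BGR2HSV)
for r in (165,170,175,180,184,186,188): print(r,f[r,275:300].astype(int).sum(1)//3)
m=cv2.inRange(hs,(15,100,80),(35,255,255))[180:210,260:310];n,l,st,c=cv2.connectedComponentsWithStats(m);print([(a.tolist(),(b+[260,180]).round(1)) for a,b in zip(st[1:],c[1:]) if a[4]>20])
```

```text
165 [152 154 161 167 167 168 166 160 150 151 157 161 163 158 156 167 178 180
 181 183 185 188 189 192 191]
170 [213 183 153 145 144 145 142 139 141 150 159 162 161 154 150 148 149 151
 150 151 152 154 155 156 158]
175 [133 129 130 145 157 158 153 147 145 153 161 161 158 153 147 150 151 154
 156 157 156 156 155 153 150]
180 [150 142 144 152 155 155 152 146 147 153 158 160 156 151 152 152 154 154
 154 153 154 156 155 153 152]
184 [189 185 184 182 178 170 163 157 149 149 151 151 152 157 156 153 148 148
 145 145 150 152 153 153 153]
186 [205 204 205 204 204 201 200 199 196 178 164 169 185 188 185 181 181 180
 178 180 175 170 166 162 158]
188 [178 188 191 195 198 198 198 197 193 190 189 195 197 199 198 199 200 201
 201 201 200 197 195 195 194]
[([11, 6, 27, 16, 266], array([284.4, 193.4]))]
```

View pics/s5.png

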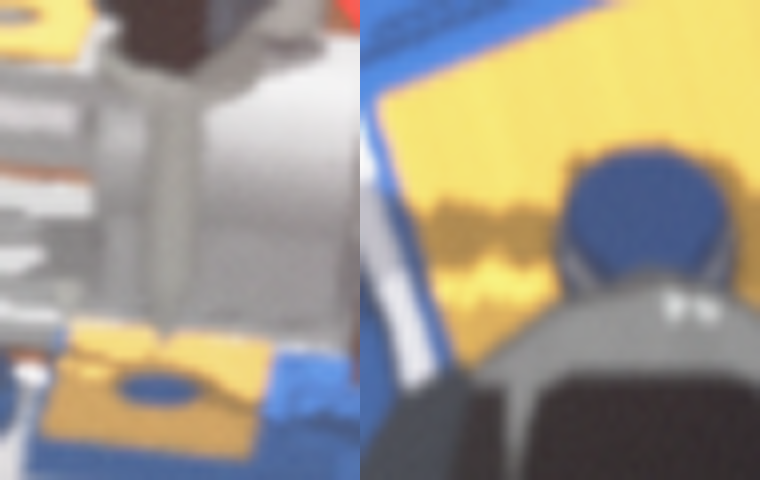

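Run:
```python
from h import *
s=state();i=camera_info("wrist");t=s["ee_pos"];a=np.radians(54.8);ex=np.array([np.cos(a),np.sin(a),0]);ey=np.array([np.sin(a),-np.cos(a),0])
q=lambda u,v,z:((onplane(i,u,v,z)-t)@ex,(onplane(i,u,v,z)-t)@ey)
print("collar edge",q(256.9,189.5,t[2]-17),"(expect 22)"," hole far edge",q(256,175.1,100),"(expect 12.5)")
print("hole sides",q(245.3,182,100),q(266.3,182,100))
j=camera_info("side");print("side hole",onplane(j,285,193.5,100),"side tip",onplane(j,285.4,186.6,t[2]-97), "ee",t, onplane(j,284.4,193.4,100))
```

```text
collar edge (np.float64(20.18182716051115), np.float64(1.4965597802330208)) (expect 22)  hole far edge (np.float64(12.351643134360819), np.float64(1.0324584441119091)) (expect 12.5)
hole sides (np.float64(4.8307632709309125), np.float64(-10.40752453365554)) (np.float64(4.836280615116946), np.float64(12.05680195024797))
side hole [585.66775517  41.02711353 100.        ] side tip [587.0625896   48.60643835 112.78531479] ee [585.71211094  48.35624816 209.78531479] [584.43442192  41.53652409 100.        ]
```

Top and wrist agree on the hole and the pin is nearly over it. The side view is poorly conditioned in y and puts the hole nearer. I shift 1 mm toward it and descend gently, watching the force.

move_arm([
  [15, [0, -0.04, -0.3], [0, 0, 0]],
  [15, [0, 0, -0.3], [0, 0, 0]],
  [15, [0, 0, -0.3], [0, 0, 0]],
  [15, [0, 0, -0.2], [0, 0, 0]],
  [15, [0, 0, 0], [0, 0, 0]],
  [15, [0, 0, 0], [0, 0, 0]],
])

```text
time_s: 8.58
ee_pos: [585.1, 47.4, 180.8]
ee_rot: [-179.9, 0.0, 54.9]
force: [0.2, 0.3, -2.0]
gripper_width: 23.6
gripper_force: 25.0
```

The tip is about 16 mm into the hole with no contact force, so I continue down.

move_arm([
  [15, [0, 0, -0.3], [0, 0, 0]],
  [15, [0, 0, -0.3], [0, 0, 0]],
  [15, [0, 0, -0.3], [0, 0, 0]],
  [15, [0, 0, -0.3], [0, 0, 0]],
  [15, [0, 0, -0.3], [0, 0, 0]],
  [15, [0, 0, -0.2], [0, 0, 0]],
  [15, [0, 0, 0], [0, 0, 0]],
])

```text
time_s: 9.17
ee_pos: [584.4, 47.4, 137.3]
ee_rot: [-179.9, 0.1, 54.9]
force: [-0.7, -0.2, -1.8]
gripper_width: 23.6
gripper_force: 25.0
```

move_arm([
  [15, [0, 0, -0.3], [0, 0, 0]],
  [15, [0, 0, -0.2], [0, 0, 0]],
  [15, [0, 0, -0.15], [0, 0, 0]],
  [15, [0, 0, -0.08], [0, 0, 0]],
  [15, [0, 0, 0], [0, 0, 0]],
  [15, [0, 0, 0], [0, 0, 0]],
  [15, [0, 0, 0], [0, 0, 0]],
])

```text
time_s: 9.75
ee_pos: [585.6, 47.5, 121.0]
ee_rot: [180.0, -0.0, 54.9]
force: [0.1, 0.6, -2.3]
gripper_width: 23.6
gripper_force: 25.0
```

move_arm([
  [15, [0, 0, -0.06], [0, 0, 0]],
  [15, [0, 0, -0.06], [0, 0, 0]],
  [15, [0, 0, 0], [0, 0, 0]],
  [15, [0, 0, 0], [0, 0, 0]],
])

```text
time_s: 10.08
ee_pos: [585.2, 47.5, 117.7]
ee_rot: [-180.0, 0.0, 54.9]
force: [0.2, 0.1, -1.5]
gripper_width: 22.8
gripper_force: 25.0
```

move_arm([
  [15, [0, 0, -0.04], [0, 0, 0]],
  [15, [0, 0, -0.04], [0, 0, 0]],
  [15, [0, 0, 0], [0, 0, 0]],
  [15, [0, 0, 0], [0, 0, 0]],
])

```text
time_s: 10.42
ee_pos: [585.5, 47.5, 116.9]
ee_rot: [179.9, -0.0, 54.9]
force: [-1.4, -0.4, 5.4]
gripper_width: 23.3
gripper_force: 25.0
```

The collar touched the brass at the expected height, so I release.

move_arm([
  [75, [0, 0, 0], [0, 0, 0]],
  [75, [0, 0, 0], [0, 0, 0]],
  [75, [0, 0, 0], [0, 0, 0]],
  [75, [0, 0, 0], [0, 0, 0]],
  [75, [0, 0, 0], [0, 0, 0]],
  [75, [0, 0, 0], [0, 0, 0]],
  [75, [0, 0, 0], [0, 0, 0]],
  [75, [0, 0, 0.4], [0, 0, 0]],
  [75, [0, 0, 0.8], [0, 0, 0]],
  [75, [0, 0, 0.8], [0, 0, 0]],
  [75, [0, 0, 0.8], [0, 0, 0]],
  [75, [0, 0, 0.8], [0, 0, 0]],
  [75, [-0.5, -0.8, 0.8], [0, 0, 0]],
  [75, [-0.5, -0.8, 0.5], [0, 0, 0]],
  [75, [-0.5, -0.8, 0], [0, 0, 0]],
  [75, [0, 0, 0], [0, 0, 0]],
  [75, [0, 0, 0], [0, 0, 0]],
])

```text
time_s: 11.83
ee_pos: [547.6, -13.2, 239.3]
ee_rot: [179.9, -0.1, 54.8]
force: [-0.2, 0.5, 0.3]
gripper_width: 74.7
gripper_force: 0.0
```

Run:
```python
from h import *
s=state();f=grab_frame("side");g=grab_frame("wrist");i=camera_info("wrist")
print(s["time_s"],s["ee_pos"].round(1),s["force"].round(1),s["gripper_width"])
for b,c in blobs(g,(0,130,70),(6,255,255)): print(b,c,onplane(i,*c,140).round(1))
cv2.imwrite("pics/s6.png",np.hstack([cv2.resize(f[130:250,220:350],None,fx=3,fy=3,interpolation=cv2.INTER_CUBIC),cv2.resize(g[90:210,190:320],None,fx=3,fy=3)]))
```

```text
11.8333 [547.6 -13.2 239.3] [-0.2  0.5  0.3] 74.70904013993467
[232, 108, 11, 23, 216] [236.7, 118.9] [573.9  55.6 140. ]
[262, 108, 11, 23, 227] [267.3, 119.0] [598.2  38.4 140. ]
```

View pics/s6.png

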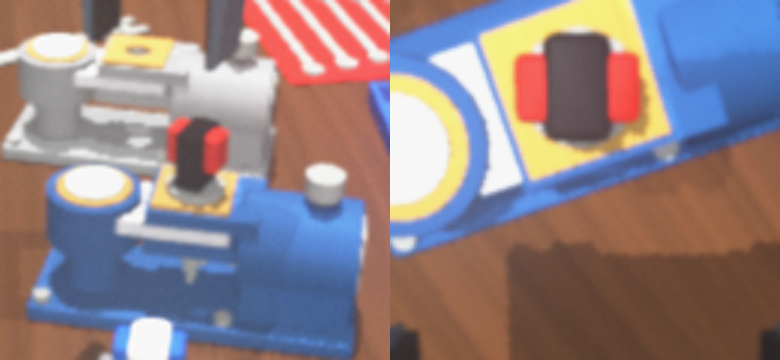

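The pin stands upright with its collar on the brass and the buttons sprung out symmetrically. The tip shows below the fork and the robot is clear.

```bash
python3 -c "
from workcell import *
print(job_done())"
```

```text
the job is handed in; nothing more can be done
None
```

I set the red-buttoned pin in the blue fixture with its collar on the brass and its buttons sprung out, left the blue-buttoned pin untouched in the rack, and handed the job in at about 12 s; no verdict was returned.

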